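Slide a soil-specimen tray home under the imaging hood

ROBOT

A 7-joint arm with a two-finger parallel gripper is mounted at the origin on a cart in front of the work surface, level with it; the furniture and walls round the work are solid. World frame = base frame: x ahead of the robot, y to its left, z up, the work surface at z = 0. Lengths are in m, angles in rad, forces in N, time in s.
With the tool pointing down it reaches from about 0.4 to 0.875 m from the base axis. Payload 19.3 kg.
Tool frame: the origin (TCP) lies at the very end of the fingers, on their centre line; the grasp point (between the pads) lies 19 mm behind it; z points along the fingers, y is the direction in which the jaws open and shut (so a half turn about z gives the same grasp; the last joint's range is limited). The gripper opens to 85 mm and grips with 20 to 120 N. Pads are 22 mm wide; open, the fingers measure 114 mm over their backs; the gripper's body (76 mm by 85 mm) begins 54 mm behind the grasp point. The pads swing forward as they close: fully open they stand 13 mm farther back than shut.
Start: joints at [-1.257, 0.521, -0.036, 1.599, 0.021, 1.021, -0.113], TCP at [0.234, 0.58, 0.231] pointing down, gripper open.
Joint ranges: [-2.91, 2.91], [-0.3, 2.13], [-1.5, 1.42], [0.17, 2.43], [-1.26, 4.41], [0.16, 1.93], [-2.52, 2.52]. Speed limits (rad/s): [1.89, 1.89, 2.39, 2.39, 3.01, 3.01, 3.01].

INTERFACE

Orientations are given as [roll, pitch, yaw] about the fixed x, y, z axes, in that order (R = Rz(yaw) Ry(pitch) Rx(roll)).
In Python, from workcell import bot, grab_frame, calibration, workorder gives the robot as it stands.
- The arm moves only by the tool move_arm, never from a script. Its arguments are lists of equal length, an entry for each row: "jaw": the closure in counts, from 0 (fully open) to 255 (shut); "dp": the shift along the tool's x, y, z in units of 800 mm (1.0 is 800 mm), a list of three; "rotation": the turn, a rotation vector about the tool's x, y, z in units of pi rad (1.0 is pi rad), a list of three. In form: {"jaw": [jaw, ...], "dp": [[dx, dy, dz], ...], "rotation": [[rx, ry, rz], ...]}. A call has 1 to 10 rows; each row shifts and turns the commanded pose from where the row before left it, along the tool's axes as they then stand; what a row does not reach is not made up. A row lasts 1/8 s, in which the tool goes at most 62.5 mm and 10.7 degrees, less where a joint would pass 70% of its speed; a pose out of reach is approached as far as the arm can. A call with a number of a shift or a turn outside -1 to 1 is refused whole. A call with a gripper value outside its range is refused whole. The fingers move at their own pace and stop on an object; "squeeze" is the grip in N (left out, the last holds). Time passes only in rows, so rows that do not move let the fingers close. It gives the time, the measured TCP pose, the force and the opening at its end, in the units of the state.
- bot.observe(): the state, without advancing time (a new reading comes with each control period).
- grab_frame(name): name is "scene" or "top" or "wrist"; returns the picture (400x640x3 uint8, blue, green, red); there is no depth.
- calibration(name): a dict with "camera_matrix" (3x3 intrinsics, pixels), "T" (4x4, takes a point from camera to world coordinates). Camera axes: x right, y down, z forward; pixel columns grow to the right and rows downward; lengths in m; the calibration is good to about 2 mm. A picture is of the moment at which its call begins: read the wrist's pose just before it. calibration takes no time and is no camera call; for the wrist camera it gives the pose at the moment of the call.
- workorder.job_done(): hands the job in, once; it reports no verdict.
The state is a dict: "clock": time; "qpos": joint angles; "qd": joint speeds; "joint_efforts": joint torques, N m; "position": TCP position; "tool_rot": TCP orientation; "force": force on the tool from outside, world axes, zero at the start; "moment": the same for the moment, N m; "grip_width": finger opening in m.
Only numpy, scipy, OpenCV 4.12 (cv2) and the standard library are available. Lean on these libraries where they do the work, as an engineer would, in place of code of your own. Each camera call takes 0.05 s, during which the arm holds its last target. There are 200 camera calls.

TASK

Lift the brass weight off the flat specimen tray and stand it upright on the bare bench. Then slide the tray along the bench, flat and without lifting it, up the bevel between the guide rails of the imaging stand until it is fully home against the back stop, squarely under the hood. Do not bump the hood, and leave the tin, tub, sieve and brown rock where they are.

Things in the scene. Friction and masses are not known exactly. Their poses are not given: they have to be found in the camera images.
- tray: Flat specimen tray, aluminium edge, brown soil-like top: 110 mm along its x, 130 mm along y, 26 mm thick, 0.4 to 0.75 kg, solid; too wide to grasp, to be pushed (a few newtons). Origin: centre of its underside; z up. It starts on the bench before the stand, up to 90 mm to either side of the lane and turned up to 0.3 rad from the stand's x axis. It can wedge if pushed askew.
- weight: Brass balance weight, 38 mm diameter, 50 mm tall, about 0.5 kg, a cylinder about 30 mm high with a neck and a knob on top. Origin: centre of its underside; z up. It starts standing on the tray's top face. Grip it round the cylinder from above.
- stand: Fixed imaging stand on the bench. Origin: at bench level, under the centre of the tray's home place. x points away from the robot into the stand (the push direction), y to the left, z up. A 3 mm steel plate, 190 mm wide, spans x = -80 to +80 mm. Two posts at x = 48 to 76 mm, 79 to 97 mm either side, carry the hood.
- hood: Grey box hood fixed over the home place; origin and axes as the stand's. Underside 132 mm above the bench, top 177 mm, camera barrel to 241 mm; spans x = -80 to +80, y = -103 to +103 mm. The tray's near edge at home lies at x = -55 mm, 25 mm in under the hood, so the hand must lean back towards the robot (35 to 45 degrees) to push it there.
- home (a point): Point on the stand's plate where the tray's origin belongs, 3 mm above the bench; axes as the stand's.
- tin: Bystander: round aluminium tin, 73 mm diameter, 48 mm tall, beside the stand on its left (+y). Origin: centre of its underside.
- tub: Bystander: round plastic tub with lid, 107 mm diameter, 67 mm tall, beside the stand on its right (-y). Origin: centre of its underside.
- sieve: Bystander: round brass sieve, 108 mm diameter, 50 mm tall, at the left of the bench. Origin: centre of its underside.
- rock: Bystander: rough brown rock 96 x 136 x 87 mm, at the right of the bench. Origin: centre of its underside.
- mouth (a point): Entrance of the stand, at bench level on its centre line, 110 mm before home; axes as the stand's. Here the bevel begins that climbs to 3 mm in 30 mm. Flared guides open to 98 mm either side 5 mm before this point and narrow to the rails (inner faces 73 mm either side, tops 21 mm above the bench), which begin 35 mm behind it and run to the stop.
- stop (a point): Centre of the back stop's front face, on the plate: 55 mm behind home along the stand's x; the stop's top is 25 mm above the bench. The tray's far edge rests against it when home.
Not all that is in view belongs to the job. Of the things that look like the weight, the smaller one is meant.

How it is judged:
On the way, in this order (a step that is already met when the one before it is completed fails the run):
1. the weight stands upright on the bench, clear of the tray, while the tray is still in front of the stand (height (world z) of weight below 0.006 m and angle between weight's own z axis and vertical below 0.1 rad and contact force between weight and tray below 0.05 N and x of tray in the frame of stand below -0.1 m), for 0.2 s.
2. the tray lies home on the plate against the back stop (x of tray in the frame of home above -0.005 m and horizontal distance between tray and home below 0.012 m and angle between the x axis of tray and the x axis of stand, either way round below 0.06 rad), for 0.2 s.
At the end, for the whole second after the job is handed in: The tray lies flat and still on the stand's plate, within 5 mm of the back stop, its origin within 12 mm of home and its x axis within 0.06 rad of the stand's; the weight stands upright and still on the bench, not touching the tray (all of step 2 and angle between tray's own z axis and vertical below 0.04 rad and linear speed of each of tray, weight below 0.01 m/s and height (world z) of weight below 0.006 m and angle between weight's own z axis and vertical below 0.1 rad and contact force between weight and tray below 0.05 N).
It fails at once if the tray is lifted or tipped (origin more than 15 mm above the bench, or tilted more than 0.2 rad) (height (world z) of tray above 0.015 m or angle between tray's own z axis and vertical above 0.2 rad).
It fails at once if the weight is tipped over (more than 0.7 rad) (angle between weight's own z axis and vertical above 0.7 rad).
It fails at once if the robot bumps the hood (more than 4 N) (contact force between any of the fingers, the arm and hood above 4 N).
It fails at once if a bystander (tin, tub, sieve, rock) is moved more than 20 mm (distance of any of tin, tub, sieve, rock from where it was at the start of the episode above 0.02 m).
It also fails if it takes over 72 s, if anything falls off the work surface, if the arm or the gripper's body presses on something with over 40 N, if the wrist force passes 120 N, or if a joint passes its speed limit or range.

## Working session

There is one attempt and no reset: what is moved stays moved. The work goes in short steps, Python scripts to look and compute and a tool call to move; the robot and the scene stay as the last step left them, time stands still between calls to the robot, and variables do not carry over. Pictures are saved under pics/ and viewed, about 8 in all and at most 12, crops included, and the job is handed in when it is done.

Besides the shell and the picture viewer there is one more tool, called after "Request:" as name(argument=value, ...) on one line, values as JSON. move_arm: Moves the arm, as the interface text tells. Shifts and turns lie within -1 to 1; 1 stands for 800 mm of shift or pi rad of turn. Its arguments: {"type":"object","properties":{"jaw":{"type":"array","items":{"type":"number"}},"dp":{"type":"array","items":{"type":"array","items":{"type":"number","minimum":-1,"maximum":1}}},"rotation":{"type":"array","items":{"type":"array","items":{"type":"number","minimum":-1,"maximum":1}}},"squeeze":{"type":"number"}},"required":["jaw","dp","rotation"]}

```bash
ls; mkdir -p pics; python3 - <<'E'
from workcell import bot, grab_frame, calibration
import cv2, numpy as np
s=bot.observe(); print({k:np.round(v,3).tolist() for k,v in s.items()})
for n in ("scene","top"):
    im=grab_frame(n); cv2.imwrite(f"pics/{n}0.png",im)
    c=calibration(n); print(n,np.round(c["camera_matrix"],2).tolist(),np.round(c["T"],4).tolist())
E
```

```text
pics
{'clock': 0.0, 'qpos': [-1.257, 0.522, -0.036, 1.6, 0.021, 1.021, -0.113], 'qd': [-0.001, -0.0, 0.001, 0.002, -0.001, -0.001, -0.002], 'joint_efforts': [-0.001, -92.706, 1.98, -36.996, 0.018, 0.008, 0.0], 'position': [0.234, 0.579, 0.231], 'tool_rot': [-3.14, 0.0, 2.758], 'force': [-0.37, -0.073, -0.106], 'moment': [0.011, 0.04, 0.004], 'grip_width': 0.086}
scene [[498.33, 0.0, 322.22], [0.0, 498.33, 200.82], [0.0, 0.0, 1.0]] [[0.5552, -0.4107, 0.7232, -0.4979], [-0.8316, -0.2823, 0.4782, -0.7428], [0.0078, -0.867, -0.4983, 0.7857], [0.0, 0.0, 0.0, 1.0]]
top [[386.37, 0.0, 324.76], [0.0, 386.37, 197.16], [0.0, 0.0, 1.0]] [[0.3263, -0.9173, 0.2283, 0.2769], [-0.9452, -0.3152, 0.0848, -0.1465], [-0.0058, -0.2435, -0.9699, 1.2688], [0.0, 0.0, 0.0, 1.0]]
```

View pics/top0.png

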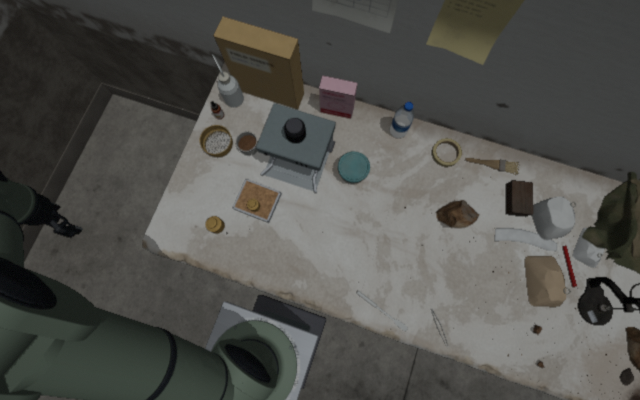

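View pics/scene0.png

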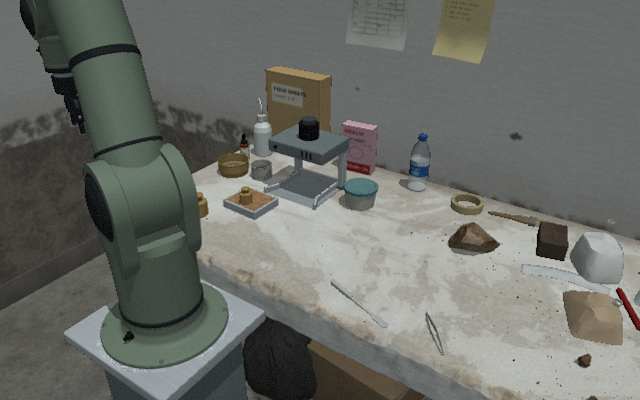

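The top view shows the tray at about (257,200) with a small brass weight on it at (253,205). A second, larger brass weight stands on the bench at (214,225). The hood is at (297,135), the stand's mouth near (290,180), the tin at (247,143), the sieve at (216,141), the tub at (353,167) and the rock at (458,214). The candidates for "weight" are (253,205) and (214,225), so I choose the one on the tray and check it in a close crop.

```bash
python3 - <<'E'
import cv2
im=cv2.imread("pics/top0.png")[95:240,190:385]
cv2.imwrite("pics/c1.png",cv2.resize(im,None,fx=4,fy=4,interpolation=cv2.INTER_CUBIC))
E
```

```text
(no output)
```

View pics/c1.png

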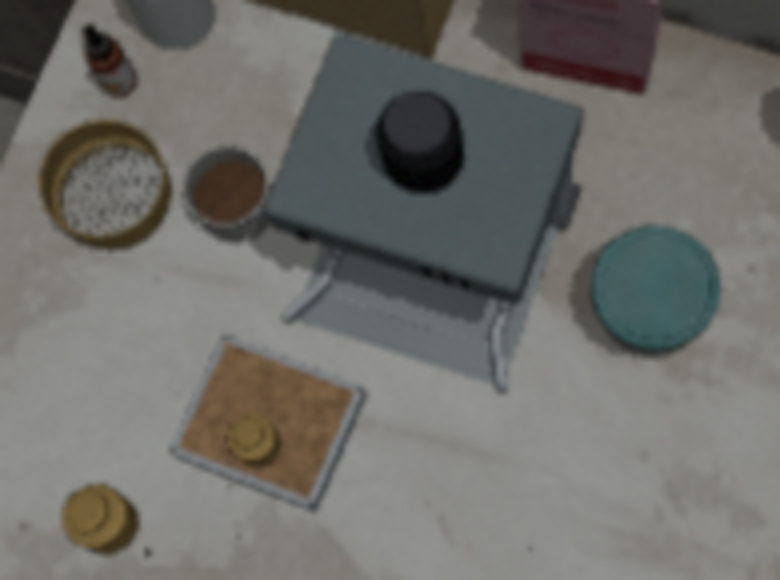

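```bash
cat > h.py <<'E'
import numpy as np, cv2
from scipy.optimize import least_squares
from scipy.spatial.transform import Rotation as R
from workcell import calibration
def ray(n,px,z,c=None):
    c=c or calibration(n); K=c["camera_matrix"];T=np.array(c["T"])
    px=np.atleast_2d(px).astype(float); d=np.c_[px,np.ones(len(px))]@np.linalg.inv(K).T@T[:3,:3].T
    o=T[:3,3]; z=np.broadcast_to(z,len(px)); return o+d*((z-o[2])/d[:,2])[:,None]
def proj(n,P,c=None):
    c=c or calibration(n); T=np.linalg.inv(c["T"]); q=(np.atleast_2d(P)@T[:3,:3].T+T[:3,3])@np.array(c["camera_matrix"]).T
    return q[:,:2]/q[:,2:]
def fit(n,loc,px,x0,c=None):
    loc=np.array(loc,float);c=c or calibration(n)
    def w(p): cc,s=np.cos(p[2]),np.sin(p[2]); return np.c_[p[0]+cc*loc[:,0]-s*loc[:,1],p[1]+s*loc[:,0]+cc*loc[:,1],loc[:,2]]
    r=least_squares(lambda p:(proj(n,w(p),c)-px).ravel(),x0,loss='soft_l1',x_scale=[.1,.1,.1])
    return r.x, r.fun.reshape(-1,2)
E
python3 - <<'E'
from h import *
f=lambda a:(np.array(a,float)+.5)/4-.5+[190,95]
np.set_printoptions(precision=4,suppress=True)
# stand: hood top corners (far-left, far-right, near-left), flare tips, 
px=f([(340,35),(582,108),(268,210),(524,288),(290,320),(503,388)])
loc=[(.08,.103,.177),(.08,-.103,.177),(-.08,.103,.177),(-.08,-.103,.177),(-.115,.098,.021),(-.115,-.098,.021)]
print(ray("top",px,[l[2] for l in loc]))
print(fit("top",loc,px,[.7,.1,0]))
px=f([(225,338),(366,391),(314,500),(174,448)])
print(ray("top",px,.026))
print(fit("top",[(.055,.065,.026),(.055,-.065,.026),(-.055,-.065,.026),(-.055,.065,.026)],px,[.5,.1,0]))
print("knob",ray("top",f([(246,434)]),.076),"small cyl",ray("top",f([(254,442)]),.056), "big",ray("top",f([(98,518)]),.04))
print("tin,tub",ray("top",f([(228,190)]),.048),ray("top",f([(655,288)]),.067))
E
```

```text
[[ 0.7672  0.1942  0.177 ]
 [ 0.7698 -0.0032  0.177 ]
 [ 0.6142  0.194   0.177 ]
 [ 0.6184 -0.0089  0.177 ]
 [ 0.5761  0.1886  0.021 ]
 [ 0.5785 -0.0015  0.021 ]]
(array([0.6928, 0.0938, 0.0109]), array([[-0.5135, -1.5791],
       [ 2.0302, -0.6809],
       [-0.8875,  0.5443],
       [-0.1004,  1.4824],
       [-0.443 , -0.3477],
       [ 1.1633,  0.2666]]))
[[0.5424 0.2332 0.026 ]
 [0.5378 0.1049 0.026 ]
 [0.4376 0.1127 0.026 ]
 [0.4407 0.2377 0.026 ]]
(array([ 0.4895,  0.1723, -0.0471]), array([[ 0.1893, -1.5054],
       [ 0.4268, -0.9711],
       [ 0.1098,  2.0125],
       [-0.9341,  0.6674]]))
knob [[0.4633 0.1725 0.076 ]] small cyl [[0.4624 0.1693 0.056 ]] big [[0.3653 0.2694 0.04  ]]
tin,tub [[0.6598 0.2729 0.048 ]] [[ 0.6876 -0.0963  0.067 ]]
```

Request:
move_arm(jaw=[0,0,0,0,0,0,0,0,0,0], dp=[[0,0,0],[0,0,0],[0,0,0],[-0.034,-0.06,0],[-0.034,-0.06,0],[-0.034,-0.06,0],[-0.034,-0.06,0],[-0.034,-0.06,0],[-0.034,-0.06,0],[-0.034,-0.06,0]], rotation=[[0,0,-0.041],[0,0,-0.041],[0,0,-0.04],[0,0,0],[0,0,0],[0,0,0],[0,0,0],[0,0,0],[0,0,0],[0,0,0]], squeeze=40)

```text
clock: 1.35
position: [0.4248, 0.2417, 0.2313]
tool_rot: [-3.142, -0.0, 3.141]
force: [1.2, -0.1, -0.6]
grip_width: 0.0855
```

Request:
move_arm(jaw=[0,0,0], dp=[[-0.024,-0.044,0.04],[-0.023,-0.044,0.04],[0,0,0]], rotation=[[0,0,0],[0,0,0],[0,0,0]])

```text
clock: 1.72
position: [0.4617, 0.1698, 0.1653]
tool_rot: [-3.139, -0.003, 3.137]
force: [-0.3, 0.7, 0.6]
grip_width: 0.0851
```

```bash
python3 - <<'E'
from h import *
from workcell import bot,grab_frame
import pickle
s=bot.observe(); c=calibration("wrist"); im=grab_frame("wrist"); cv2.imwrite("pics/w1.png",im); pickle.dump(c,open("w1.pkl","wb"))
print(s["position"],s["tool_rot"],np.round(c["T"],3).tolist(),np.round(c["camera_matrix"],1).tolist())
print("pred weight top px",proj("wrist",[[.463,.171,.076],[.463,.171,.026]],c))
E
```

```text
[0.46165029 0.16982737 0.1653152 ] [-3.13900154 -0.00320491  3.13681985] [[0.004, 0.949, 0.315, 0.38], [1.0, -0.003, -0.004, 0.171], [-0.003, 0.315, -0.949, 0.309], [0.0, 0.0, 0.0, 1.0]] [[360.6, 0.0, 322.7], [0.0, 360.6, 201.1], [0.0, 0.0, 1.0]]
pred weight top px [[323.77271422 208.35242014]
 [323.80052951 187.87467648]]
```

View pics/w1.png

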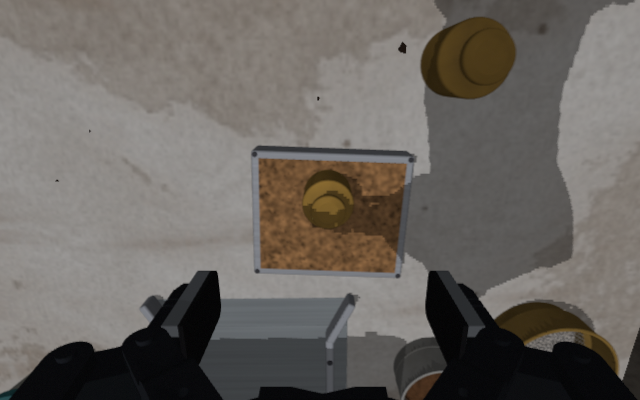

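The wrist view shows the tray's corners at (254,151), (413,157), (400,276) and (257,271). The weight's cylinder is centred at about (328,200) with the knob at (328,208). The flare tips are at about (152,298) and (355,297).

```bash
python3 - <<'E'
from h import *
import pickle
np.set_printoptions(precision=4,suppress=True)
c=pickle.load(open("w1.pkl","rb"))
px=[(254,152),(413,158),(400,276),(257,272)]
print(ray("",px,.026,c))
print(fit("",[(-.055,-.065,.026),(-.055,.065,.026),(.055,.065,.026),(.055,-.065,.026)],px,[.5,.17,0],c))
print("knob",ray("",[(328,208)],.074,c),"cyl",ray("",[(328,196)],.056,c))
print("tips",ray("",[(152,298),(355,297)],.021,c))
im=cv2.imread("pics/w1.png")
a=im[140:300,120:430]; cv2.imwrite("pics/c2.png",cv2.resize(a,None,fx=2.5,fy=2.5,interpolation=cv2.INTER_CUBIC))
E
```

```text
[[0.4333 0.1159 0.026 ]
 [0.4385 0.2419 0.026 ]
 [0.5446 0.2383 0.026 ]
 [0.5403 0.1116 0.026 ]]
(array([ 0.4902,  0.1771, -0.0415]), array([[-1.8682, -0.9007],
       [ 3.0795, -0.7137],
       [ 1.3573,  3.2393],
       [-1.8613,  2.1505]]))
knob [[0.4635 0.1739 0.074 ]] cyl [[0.4605 0.1741 0.056 ]]
tips [[0.57   0.0117 0.021 ]
 [0.5693 0.1994 0.021 ]]
```

View pics/c2.png

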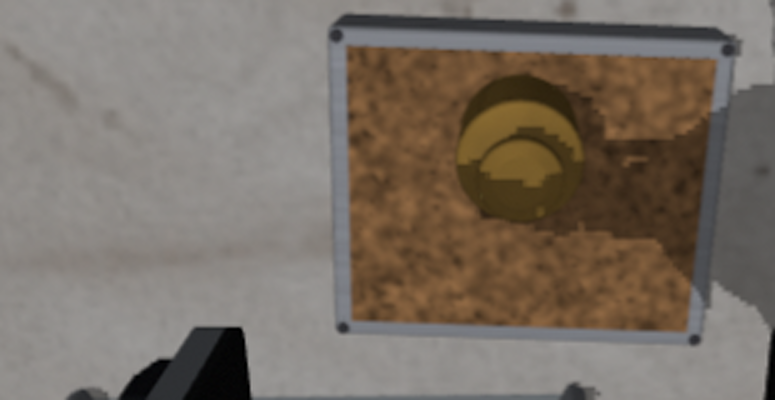

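Request:
move_arm(jaw=[0,0,0,0,255,255,255,255,255,255], dp=[[-0.003,0.004,0.07],[-0.003,0,0.06],[0,0,0.042],[0,0,0],[0,0,0],[0,0,0],[0,0,0],[0,0,0],[0,0,0],[0,0,0]], rotation=[[0,0,0],[0,0,0],[0,0,0],[0,0,0],[0,0,0],[0,0,0],[0,0,0],[0,0,0],[0,0,0],[0,0,0]], squeeze=40)

```text
clock: 3.02
position: [0.4672, 0.1763, 0.031]
tool_rot: [3.141, 0.002, 3.141]
force: [-2.3, -3.0, 18.4]
grip_width: 0.0368
```

Request:
move_arm(jaw=[255,255,255,255,255], dp=[[0,0,-0.006],[0,0,-0.01],[0,0,-0.03],[0,0,-0.03],[0,0,0]], rotation=[[0,0,0],[0,0,0],[0,0,0],[0,0,0],[0,0,0]])

```text
clock: 3.65
position: [0.4674, 0.1766, 0.092]
tool_rot: [3.14, 0.003, 3.141]
force: [-0.0, -0.1, -4.6]
grip_width: 0.0362
```

```bash
python3 - <<'E'
from h import *
from workcell import bot,grab_frame
import pickle
s=bot.observe(); c=calibration("wrist"); im=grab_frame("wrist"); t=grab_frame("top")
pickle.dump(c,open("w2.pkl","wb")); cv2.imwrite("pics/w2.png",im); cv2.imwrite("pics/t2.png",t)
a=cv2.resize(t[95:240,190:385],None,fx=2.05,fy=2.05,interpolation=cv2.INTER_CUBIC)
b=cv2.resize(im,(640,400))[100:397,200:600]
h=min(len(a),len(b)); cv2.imwrite("pics/c3.png",np.hstack([a[:h],b[:h]]))
print(s["position"],s["force"],s["grip_width"])
E
```

```text
[0.46744101 0.17655944 0.09198535] [-0.02427622 -0.14625618 -4.58212572] 0.03620083781029945
```

View pics/c3.png

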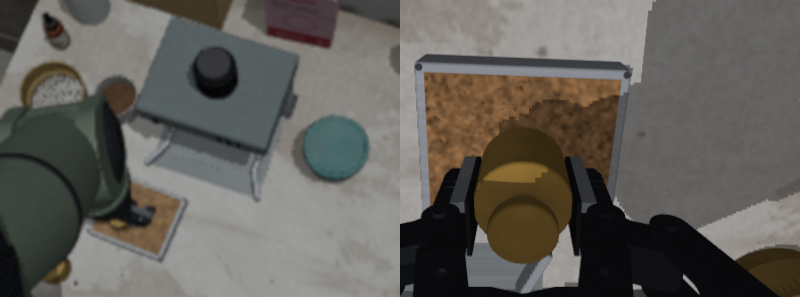

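The weight is held upright between the jaws (wrist crop, about (525,190)), the tray is still in place, and Fz of -4.6 N fits about 0.5 kg. I'll carry it to the bare bench at about (0.45,-0.12).

Request:
move_arm(jaw=[255,255,255,255,255,255,255,255,255], dp=[[0.005,-0.045,0],[0.005,-0.065,0],[0.005,-0.065,0],[0.005,-0.065,0],[0.005,-0.065,0],[0,-0.05,0],[0,-0.02,0.04],[0,0,0.06],[0,0,0]], rotation=[[0,0,0],[0,0,0],[0,0,0],[0,0,0],[0,0,0],[0,0,0],[0,0,0],[0,0,0],[0,0,0]])

```text
clock: 4.88
position: [0.4445, -0.1239, 0.0072]
tool_rot: [3.141, -0.005, 3.14]
force: [-0.0, 0.9, -4.6]
grip_width: 0.0363
```

Request:
move_arm(jaw=[255,255,255], dp=[[0,0,0.0015],[0,0,0.0015],[0,0,0]], rotation=[[0,0,0],[0,0,0],[0,0,0]])

```text
clock: 5.25
position: [0.4467, -0.1237, 0.0086]
tool_rot: [-3.142, 0.001, 3.141]
force: [0.0, 0.2, -5.1]
grip_width: 0.0365
```

Request:
move_arm(jaw=[255,255], dp=[[0,0,0.003],[0,0,0]], rotation=[[0,0,0],[0,0,0]])

```text
clock: 5.5
position: [0.4465, -0.1238, 0.0057]
tool_rot: [-3.142, 0.0, 3.141]
force: [0.5, 0.6, -4.5]
grip_width: 0.0361
```

Request:
move_arm(jaw=[255,255], dp=[[0,0,0.003],[0,0,0]], rotation=[[0,0,0],[0,0,0]])

```text
clock: 5.75
position: [0.4468, -0.124, 0.0039]
tool_rot: [-3.141, 0.001, 3.141]
force: [-2.2, 1.5, 16.3]
grip_width: 0.0362
```

Request:
move_arm(jaw=[255,120,0,0,0,0,0,0,0], dp=[[0,0,-0.002],[0,0,0],[0,0,0],[0,0,0],[0,0,0],[0,0,-0.03],[0,0,-0.06],[0,0,-0.06],[0,0,0]], rotation=[[0,0,0],[0,0,0],[0,0,0],[0,0,0],[0,0,0],[0,0,0],[0,0,0],[0,0,0],[0,0,0]])

```text
clock: 6.88
position: [0.448, -0.1242, 0.1278]
tool_rot: [-3.141, 0.005, 3.141]
force: [-0.9, 0.2, -0.6]
grip_width: 0.0855
```

```bash
python3 - <<'E'
from h import *
from workcell import bot,grab_frame
import pickle
t=grab_frame("top"); im=grab_frame("wrist")
cv2.imwrite("pics/t3.png",t);cv2.imwrite("pics/w3.png",im)
a=cv2.resize(t[95:285,180:380],None,fx=2,fy=2,interpolation=cv2.INTER_CUBIC)
b=im[0:380,160:480]
cv2.imwrite("pics/c4.png",np.hstack([a,b]))
s=bot.observe();print(s["position"],s["force"],s["grip_width"])
E
```

```text
[ 0.44650245 -0.12385996  0.12506925] [-0.56440061 -0.361227   -0.35333017] 0.08556303073359879
```

View pics/c4.png

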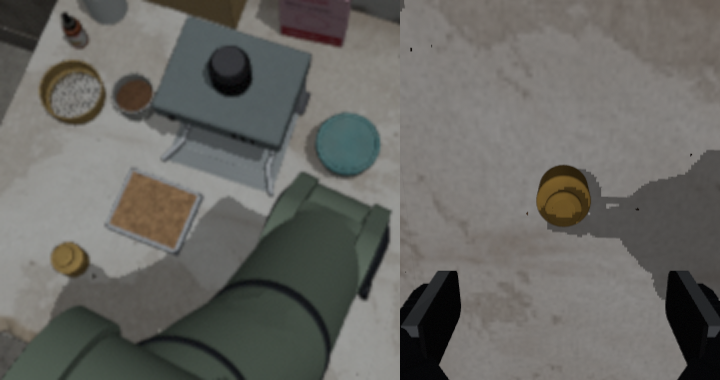

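The weight stands upright on the bench (wrist crop, about (565,195)), the tray is where it was, and the gripper is clear. Next I look over the tray and mouth together.

Request:
move_arm(jaw=[0,0,0,0,0,0,0,0], dp=[[0,0,-0.05],[-0.01,0.053,-0.02],[-0.01,0.053,-0.02],[-0.01,0.053,-0.02],[-0.01,0.053,-0.02],[-0.01,0.053,-0.02],[-0.01,0.053,0],[0,0,0]], rotation=[[0,0,0],[0,0,0],[0,0,0],[0,0,0],[0,0,0],[0,0,0],[0,0,0],[0,0,0]])

```text
clock: 7.98
position: [0.4942, 0.1337, 0.2434]
tool_rot: [3.141, -0.002, -3.138]
force: [-0.6, -0.5, -0.3]
grip_width: 0.0854
```

```bash
python3 - <<'E'
from h import *
from workcell import bot,grab_frame
import pickle
s=bot.observe();c=calibration("wrist"); im=grab_frame("wrist")
cv2.imwrite("pics/w4.png",im);pickle.dump(c,open("w4.pkl","wb"))
cv2.imwrite("pics/c5.png",cv2.resize(im[80:400,130:530],(800,640),interpolation=cv2.INTER_CUBIC)[:600])
print(s["position"],np.round(c["T"],3).tolist())
E
```

```text
[0.49420422 0.13371212 0.24335904] [[-0.005, 0.949, 0.316, 0.413], [1.0, 0.004, 0.001, 0.134], [-0.0, 0.316, -0.949, 0.387], [0.0, 0.0, 0.0, 1.0]]
```

View pics/c5.png

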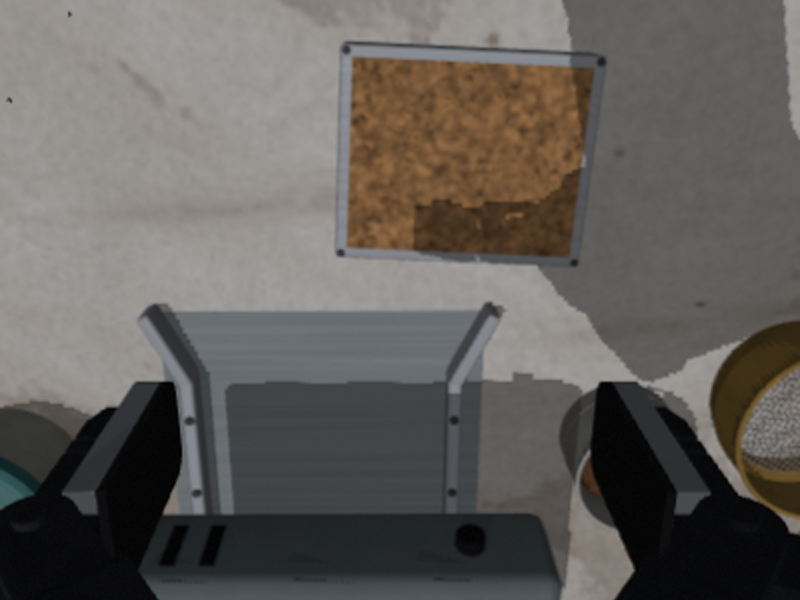

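The wrist view shows the tray's corners at crop pixels (343,43), (605,56), (577,264) and (338,255). The rail screw heads are at (189,420)/(454,420) and (196,492)/(452,492), and the bevel's front edge is at row 311.

```bash
python3 - <<'E'
from h import *
import pickle
np.set_printoptions(precision=4,suppress=True)
c=pickle.load(open("w4.pkl","rb"))
f=lambda a:(np.array(a,float)+.5)/2-.5+[130,80]
px=f([(343,43),(605,56),(577,264),(338,255)])
print(ray("",px,.026,c)); r=fit("",[(-.055,-.065,.026),(-.055,.065,.026),(.055,.065,.026),(.055,-.065,.026)],px,[.5,.17,0],c);print(r)
h=ray("",f([(189,420),(454,420),(196,492),(452,492)]),.021,c);print(h,(h[0]+h[1])/2,(h[2]+h[3])/2)
print("tips",ray("",f([(148,308),(495,306)]),.021,c),"bevel",ray("",f([(170,312),(480,311)]),0,c))
px=f([(155,514),(545,514)]);print("hood low edge",ray("",px,.177,c),ray("",px,.132,c))
E
```

```text
[[0.4315 0.1134 0.026 ]
 [0.4371 0.2405 0.026 ]
 [0.5446 0.2364 0.026 ]
 [0.5401 0.1092 0.026 ]]
(array([ 0.4887,  0.1749, -0.0417]), array([[-1.1658, -0.5619],
       [ 1.7956, -0.6461],
       [ 0.9684,  1.5754],
       [-1.3994,  0.758 ]]))
[[0.6441 0.0204 0.021 ]
 [0.6434 0.1747 0.021 ]
 [0.6941 0.0205 0.021 ]
 [0.6934 0.1753 0.021 ]] [0.6438 0.0976 0.021 ] [0.6937 0.0979 0.021 ]
tips [[0.5733 0.0036 0.021 ]
 [0.5712 0.1948 0.021 ]] bevel [[0.585  0.0087 0.    ]
 [0.5835 0.1897 0.    ]]
hood low edge [[0.5834 0.0539 0.177 ]
 [0.5827 0.1906 0.177 ]] [[0.62   0.0367 0.132 ]
 [0.6192 0.2027 0.132 ]]
```

Request:
move_arm(jaw=[75,75,75,75,75,75,75,75,75,75], dp=[[0,0.06,0],[0,0.06,0],[0.005,0.06,0],[0,0,0],[0,0,0],[0,0,0],[0,0,0],[0,0,0],[0,0,0],[0,0,0]], rotation=[[0,0,0],[0,0,0.055],[0,0,0.055],[0,0,0.055],[0,0,0.055],[0,0,0.055],[0,0,0.055],[0,0,0.055],[0,0,0.055],[0,0,0.055]])

```text
clock: 9.28
position: [0.4991, 0.2731, 0.2438]
tool_rot: [-3.14, 0.002, 1.579]
force: [0.1, -0.4, -0.9]
grip_width: 0.0607
```

Request:
move_arm(jaw=[75,75,75,75,75,75], dp=[[0.002,-0.012,0.06],[0,0,0.07],[0,0,0.07],[0,0,0.06],[0,0,0.025],[0,0,0]], rotation=[[0,0,0],[0,0,0],[0,0,0],[0,0,0],[0,0,0],[0,0,0]])

```text
clock: 10.02
position: [0.4885, 0.274, 0.015]
tool_rot: [-3.139, 0.003, 1.585]
force: [-0.1, -0.6, 0.7]
grip_width: 0.0603
```

Request:
move_arm(jaw=[75,75,75,75,75,75,75,75,75,75], dp=[[0,0,0.006],[-0.012,0,0],[-0.012,0,0],[-0.012,0,0],[-0.012,0,0],[-0.012,0,0],[-0.012,0,0],[-0.012,0,0],[-0.012,0,0],[0,0,0]], rotation=[[0,0,0],[0,0,0],[0,0,0],[0,0,0],[0,0,0],[0,0,0],[0,0,0],[0,0,0],[0,0,0],[0,0,0]])

```text
clock: 11.28
position: [0.4907, 0.1981, 0.0123]
tool_rot: [3.141, 0.0, 1.585]
force: [-0.4, 0.2, 0.3]
grip_width: 0.0605
```

Request:
move_arm(jaw=[75,75,75,75,75,75,75,75,75], dp=[[-0.01,0,0],[-0.01,0,0],[-0.008,0,0],[0,0,0],[0.03,0,0],[0,0,-0.06],[0,0,-0.07],[0,0,-0.07],[0,0,0]], rotation=[[0,0,0],[0,0,0],[0,0,0],[0,0,0],[0,0,0],[0,0,0],[0,0,0],[0,0,0],[0,0,0]])

```text
clock: 12.4
position: [0.492, 0.2012, 0.1757]
tool_rot: [3.136, -0.002, 1.585]
force: [0.3, 0.2, -0.4]
grip_width: 0.0605
```

Request:
move_arm(jaw=[75,75,75,75,75,75,75,75,75,75], dp=[[0,0,-0.03],[0,0,0],[0,0,0],[0,0,0],[0,0,0],[0,0,0],[0,0,0],[0,0,0],[0,0,0],[0.03,-0.06,0]], rotation=[[0,0,-0.055],[0,0,-0.055],[0,0,-0.055],[0,0,-0.055],[0,0,-0.055],[0,0,-0.055],[0,0,-0.055],[0,0,-0.055],[0,0,-0.055],[0,0,0]])

```text
clock: 13.65
position: [0.4664, 0.1542, 0.1949]
tool_rot: [3.141, -0.001, -3.136]
force: [1.2, -1.9, 0.1]
grip_width: 0.0602
```

Request:
move_arm(jaw=[75,75,75], dp=[[0.045,-0.04,0],[0,-0.02,0],[0,0,0]], rotation=[[0,0,0],[0,0,0],[0,0,0]])

```text
clock: 14.02
position: [0.4306, 0.1039, 0.1958]
tool_rot: [-3.141, -0.0, 3.139]
force: [-0.4, -0.3, 0.5]
grip_width: 0.0603
```

```bash
python3 - <<'E'
from h import *
from workcell import bot,grab_frame
import pickle
s=bot.observe();c=calibration("wrist"); im=grab_frame("wrist")
cv2.imwrite("pics/w5.png",im);pickle.dump(c,open("w5.pkl","wb"))
cv2.imwrite("pics/c6.png",cv2.resize(im[80:400,130:530],(800,640),interpolation=cv2.INTER_CUBIC)[:600])
print(s["position"],s["tool_rot"],np.round(s["qpos"],2))
E
```

```text
[0.4305721  0.10386566 0.19584706] [-3.14118442e+00 -3.72922525e-04  3.13929463e+00] [-0.17  0.29 -0.24  2.09  0.1   0.77  1.1 ]
```

View pics/c6.png

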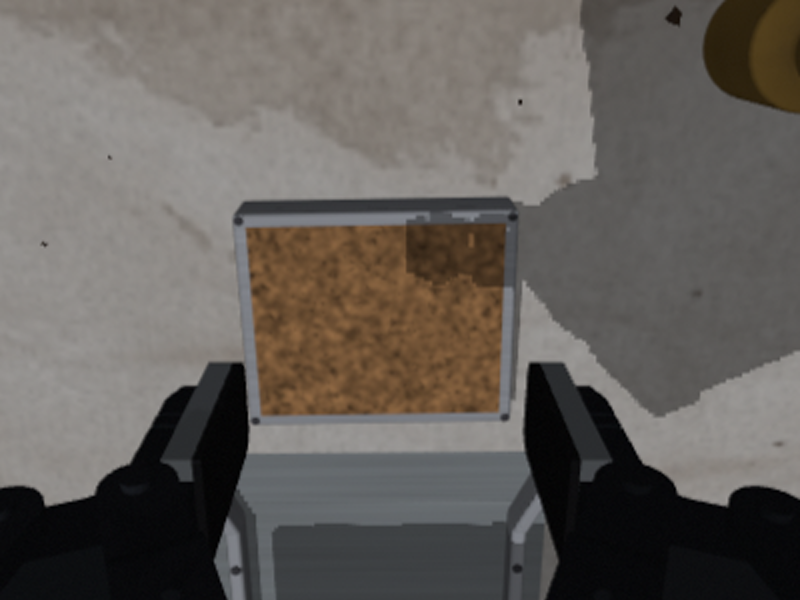

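The tray now lies squarely in front of the mouth. Its corners are at crop pixels (235,215), (517,211), (509,420) and (252,425), and the rail screws are at (236,570)/(517,568).

```bash
python3 - <<'E'
from h import *
import pickle
np.set_printoptions(precision=4,suppress=True)
c=pickle.load(open("w5.pkl","rb"))
f=lambda a:(np.array(a,float)+.5)/2-.5+[130,80]
px=f([(235,215),(517,211),(509,420),(252,425)])
print(ray("",px,.026,c)); r=fit("",[(-.055,-.065,.026),(-.055,.065,.026),(.055,.065,.026),(.055,-.065,.026)],px,[.5,.1,0],c);print(r)
h=ray("",f([(236,570),(517,568)]),.021,c);print(h,(h[0]+h[1])/2)
E
```

```text
[[0.4406 0.0362 0.026 ]
 [0.4389 0.1635 0.026 ]
 [0.5473 0.1656 0.026 ]
 [0.5501 0.0372 0.026 ]]
(array([0.4944, 0.1006, 0.0159]), array([[-1.5753, -0.1679],
       [ 1.3413, -0.5453],
       [ 0.7726,  0.9417],
       [-0.6923,  0.333 ]]))
[[0.645  0.0218 0.021 ]
 [0.6437 0.1759 0.021 ]] [0.6444 0.0988 0.021 ]
```

Request:
move_arm(jaw=[75,75,75,75,75,75], dp=[[0.02,-0.007,0],[0.025,0,0],[0,0,0],[0,0,0],[0,0,0],[0,0,0]], rotation=[[0,0,0.001],[0,-0.055,0],[0,-0.055,0],[0,-0.055,0],[0,-0.055,0],[0,0,0]])

```text
clock: 14.82
position: [0.3704, 0.0801, 0.1645]
tool_rot: [-3.027, 0.227, -3.104]
force: [1.3, -0.5, -0.4]
grip_width: 0.0603
```

```bash
python3 - <<'E'
from workcell import bot
import numpy as np
s=bot.observe();print(np.round(s["position"],4),np.round(s["tool_rot"],3),np.round(s["qpos"],2),s["grip_width"])
E
```

```text
[0.3704 0.0801 0.1645] [-3.027  0.227 -3.104] [-0.01  0.21 -0.61  2.4   0.7   0.54  0.4 ] 0.060301731240927706
```

```bash
cat >> h.py <<'E'
def plan(pos,lean_deg,yaw=0.008):
    "tool-frame shift/turn, in units, from the measured pose to the pose leaning back by lean_deg"
    from workcell import bot
    s=bot.observe(); R0=R.from_euler("xyz",s["tool_rot"])
    R1=R.from_euler("z",yaw)*R.from_euler("y",-lean_deg,degrees=True)*R.from_euler("zx",[np.pi,np.pi])if 0 else R.from_euler("z",yaw)*R.from_euler("y",-np.radians(lean_deg))*R.from_matrix([[-1,0,0],[0,1,0],[0,0,-1.]])
    print("pos",np.round(s["position"],4),"z-axis",np.round(R0.apply([0,0,1]),3),"force",np.round(s["force"],1),"q",np.round(s["qpos"],2))
    print("dp",np.round(R0.inv().apply(np.array(pos)-s["position"])/.8,4),"dp after turn",np.round(R1.inv().apply(np.array(pos)-s["position"])/.8,4),"rot",np.round((R0.inv()*R1).as_rotvec()/np.pi,4))
E
python3 -c "
from h import *
plan((.43,.098,.165),0)"
```

```text
pos [0.3704 0.0801 0.1645] z-axis [ 0.228 -0.106 -0.968] force [ 1.3 -0.5 -0.4] q [-0.01  0.21 -0.61  2.4   0.7   0.54  0.4 ]
dp [-0.0735  0.0212  0.014 ] dp after turn [-0.0747  0.0217 -0.0007] rot [-0.0352  0.0727  0.0054]
```

Request:
move_arm(jaw=[75,75,75,75], dp=[[-0.035,0.01,0.007],[-0.038,0.011,0.007],[0,0,0],[0,0,0]], rotation=[[0,0,0],[0,0,0],[-0.0352,0.0727,0.0054],[0,0,0]])

```text
clock: 15.32
position: [0.4318, 0.0945, 0.1647]
tool_rot: [-3.085, 0.1, -3.131]
force: [-0.4, -0.3, -0.5]
grip_width: 0.0603
```

```bash
python3 -c "
from h import *
plan((.412,.098,.02),0)"
```

```text
pos [0.4318 0.0945 0.1647] z-axis [ 0.1   -0.055 -0.993] force [-0.4 -0.3 -0.5] q [ 0.1   0.35 -0.63  2.17  0.49  0.68  0.7 ]
dp [0.0426 0.0146 0.177 ] dp after turn [0.0247 0.0045 0.1809] rot [-0.018   0.0319  0.    ]
```

Request:
move_arm(jaw=[75,75,75,75,75], dp=[[0,0,0],[0.025,0.003,0.03],[0.012,0.002,0.06],[0.008,0,0.06],[0,0,0]], rotation=[[-0.018,0,0],[0,0,0],[0,0,0],[0,0,0],[0,0,0]])

```text
clock: 15.95
position: [0.4041, 0.0988, 0.0402]
tool_rot: [-3.136, 0.097, -3.123]
force: [0.6, 0.8, 0.5]
grip_width: 0.0604
```

```bash
python3 -c "
from h import *
plan((.412,.098,.012),6)"
```

```text
pos [0.4041 0.0988 0.0402] z-axis [ 0.097 -0.004 -0.995] force [0.6 0.8 0.5] q [-0.14  0.56 -0.35  2.33  0.86  0.3   0.33]
dp [-0.0063 -0.0009  0.036 ] dp after turn [-0.0061 -0.001   0.0361] rot [-0.0014 -0.0024  0.0032]
```

Request:
move_arm(jaw=[75,75,75,75,75,75,75,75,75,75], dp=[[-0.003,-0.001,0.02],[-0.003,0,0.014],[-0.01,0,0.001],[-0.01,0,0.001],[-0.01,0,0.001],[-0.01,0,0.001],[-0.01,0,0.001],[-0.01,0,0.001],[-0.01,0,0.001],[0,0,0]], rotation=[[0,0,0.003],[0,0,0],[0,0,0],[0,0,0],[0,0,0],[0,0,0],[0,0,0],[0,0,0],[0,0,0],[0,0,0]])

```text
clock: 17.2
position: [0.4706, 0.0977, 0.0157]
tool_rot: [-3.141, 0.101, -3.137]
force: [-0.1, -0.7, 0.4]
grip_width: 0.0603
```

```bash
python3 -c "
from h import *
plan((.54,.0975,.012),6)"
```

```text
pos [0.4706 0.0977 0.0157] z-axis [ 0.101 -0.    -0.995] force [-0.1 -0.7  0.4] q [-0.06  0.66 -0.38  2.18  0.86  0.35  0.41]
dp [-0.0859 -0.0006  0.0134] dp after turn [-0.0858 -0.001   0.0137] rot [-0.0004 -0.0011 -0.0012]
```

Request:
move_arm(jaw=[75,75,75,75,75,75,75,75], dp=[[-0.0115,0,0.003],[-0.0115,0,0.0015],[-0.0115,0,0.0015],[-0.0115,0,0.0015],[-0.0115,0,0.001],[-0.0115,0,0.001],[-0.0115,0,0.001],[0,0,0]], rotation=[[0,0,-0.001],[0,0,0],[0,0,0],[0,0,0],[0,0,0],[0,0,0],[0,0,0],[0,0,0]])

```text
clock: 18.2
position: [0.5356, 0.0985, 0.0134]
tool_rot: [-3.14, 0.101, -3.134]
force: [-0.4, 0.7, -1.0]
grip_width: 0.0603
```

```bash
python3 -c "
from h import *
from workcell import grab_frame
c=calibration('wrist'); im=grab_frame('wrist'); cv2.imwrite('pics/w6.png',im)
cv2.imwrite('pics/t6.png',grab_frame('top'))
plan((.53,.0975,.05),40)"
```

```text
pos [0.5349 0.0986 0.0134] z-axis [ 0.101 -0.001 -0.995] force [-0.4  0.1 -0.3] q [ 0.02  0.73 -0.45  2.02  0.79  0.47  0.56]
dp [ 0.0015 -0.0014 -0.0461] dp after turn [-0.0247 -0.0013 -0.039 ] rot [-0.0004 -0.1901  0.0003]
```

View pics/w6.png

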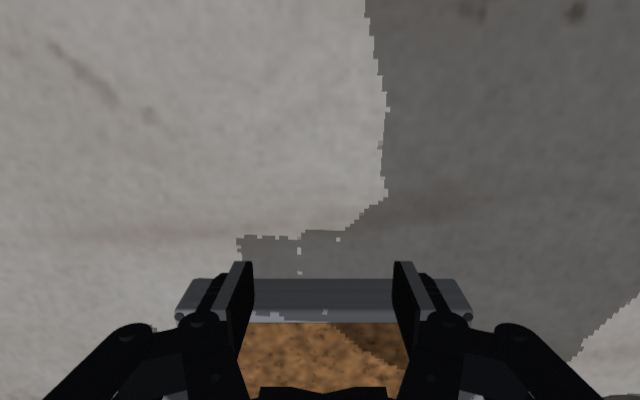

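The view shows the tray's near face square across both fingers, from (176,315) to (473,315) and centred at column 324. I now back off and lean the hand to 40 degrees.

Request:
move_arm(jaw=[75,75,75,75,75,75,75], dp=[[0.025,0,0],[0,0,-0.05],[0,0,0],[0,0,0],[0,0,0],[0,0,0],[0,0,0]], rotation=[[0,0,0],[0,0,0],[0,-0.048,0],[0,-0.048,0],[0,-0.048,0],[0,-0.046,0],[0,0,0]])

```text
clock: 19.18
position: [0.5179, 0.0733, 0.0462]
tool_rot: [-3.051, 0.37, -3.127]
force: [-1.3, -0.0, -0.1]
grip_width: 0.0602
```

```bash
python3 -c "
from h import *
plan((.52,.0975,.016),40)"
```

```text
pos [0.5179 0.0733 0.0462] z-axis [ 0.362 -0.085 -0.928] force [-1.3 -0.  -0.1] q [-0.2   0.6  -0.24  2.27  1.7   0.35 -0.46]
dp [0.0108 0.0333 0.0334] dp after turn [0.0221 0.0302 0.0307] rot [-0.0276 -0.1041  0.0064]
```

Request:
move_arm(jaw=[75,75,75,75,75,75,75], dp=[[0.002,0.015,0],[0.002,0.015,0],[0,0,0],[0,0,0],[0,0,0],[0,0,0],[0,0,0]], rotation=[[-0.014,-0.02,0.003],[-0.0136,-0.02,0.003],[0,-0.02,0],[0,-0.02,0],[0,-0.02,0],[0,0,0],[0,0,0]])

```text
clock: 20.05
position: [0.5127, 0.1041, 0.0258]
tool_rot: [-3.118, 0.625, -3.095]
force: [-1.3, -0.2, 2.0]
grip_width: 0.0603
```

```bash
python3 -c "
from h import *
plan((.51,.0975,.016),40)"
```

```text
pos [0.5127 0.1041 0.0258] z-axis [ 0.585  0.004 -0.811] force [-1.3 -0.2  2. ] q [ 0.17  0.87 -0.82  2.43  2.23  0.99 -0.86]
dp [ 0.0102 -0.0079  0.0079] dp after turn [ 0.0105 -0.0083  0.0072] rot [ 0.     -0.0233  0.01  ]
```

Request:
move_arm(jaw=[75,75,75,75], dp=[[-0.008,-0.004,0.006],[0,-0.004,0.008],[0,0,0],[0,0,0]], rotation=[[0,0,0.005],[0,-0.01,0.005],[0,-0.013,0],[0,0,0]])

```text
clock: 20.55
position: [0.5241, 0.1017, 0.0156]
tool_rot: [3.138, 0.682, -3.13]
force: [0.0, 0.3, -0.7]
grip_width: 0.0605
```

```bash
python3 -c "
from h import *
plan((.53,.0975,.016),40)"
```

```text
pos [0.5241 0.1017 0.0156] z-axis [ 0.63   0.011 -0.776] force [ 0.   0.3 -0.7] q [ 0.34  1.07 -1.04  2.43  2.27  1.24 -0.73]
dp [-0.0059 -0.0054  0.0042] dp after turn [-0.0059 -0.0053  0.0043] rot [ 0.0019 -0.0052  0.0008]
```

Request:
move_arm(jaw=[75,75,75,75,75,75,75], dp=[[-0.0078,-0.003,0.0063],[-0.0078,-0.0023,0.0063],[-0.0078,0,0.0063],[-0.0078,0,0.0063],[-0.0078,0,0.0063],[-0.0078,0,0.0063],[-0.0078,0,0.0063]], rotation=[[0,0,0],[0,0,0],[0,0,0],[0,0,0],[0,0,0],[0,0,0],[0,0,0]])

```text
clock: 21.42
position: [0.5817, 0.0992, 0.0191]
tool_rot: [-3.141, 0.688, -3.123]
force: [-15.0, -0.7, 16.2]
grip_width: 0.0605
```

```bash
python3 -c "
from h import *
plan((.60,.098,.017),40)"
```

```text
pos [0.5817 0.0992 0.0191] z-axis [ 0.635  0.011 -0.773] force [-15.   -0.7  16.2] q [ 0.37  1.05 -1.01  2.3   2.26  1.11 -0.62]
dp [-0.016  -0.0019  0.0165] dp after turn [-0.0158 -0.0017  0.0167] rot [ 0.0019 -0.0033  0.0025]
```

The equal -x and +z forces mean the leaning fingertip's front corner rides on the tray's top edge. I back off, go lower, and push on the face instead.

Request:
move_arm(jaw=[75,75,75,75], dp=[[0.01,0,-0.006],[0.012,-0.001,0.002],[0,0,0.003],[0,0,0]], rotation=[[0,0,0],[0,0,0.002],[0,0,0],[0,0,0]])

```text
clock: 21.92
position: [0.5674, 0.0977, 0.0073]
tool_rot: [3.136, 0.687, -3.134]
force: [0.1, -0.3, -0.3]
grip_width: 0.06
```

```bash
python3 -c "
from h import *
plan((.565,.098,.006),40)
from workcell import grab_frame
cv2.imwrite('pics/t7.png',grab_frame('top'));im=grab_frame('scene');cv2.imwrite('pics/s7.png',im);cv2.imwrite('pics/w7.png',grab_frame('wrist'))
a=cv2.resize(im[100:230,180:380],None,fx=4,fy=4,interpolation=cv2.INTER_CUBIC); cv2.imwrite('pics/c7.png',a)
"
```

```text
pos [0.5674 0.0977 0.0073] z-axis [ 0.634  0.01  -0.773] force [ 0.1 -0.3 -0.3] q [ 0.36  1.08 -1.01  2.33  2.29  1.15 -0.66]
dp [ 0.0034  0.0004 -0.0007] dp after turn [ 0.0034  0.0004 -0.0007] rot [ 0.0017 -0.0037 -0.0002]
```

View pics/c7.png

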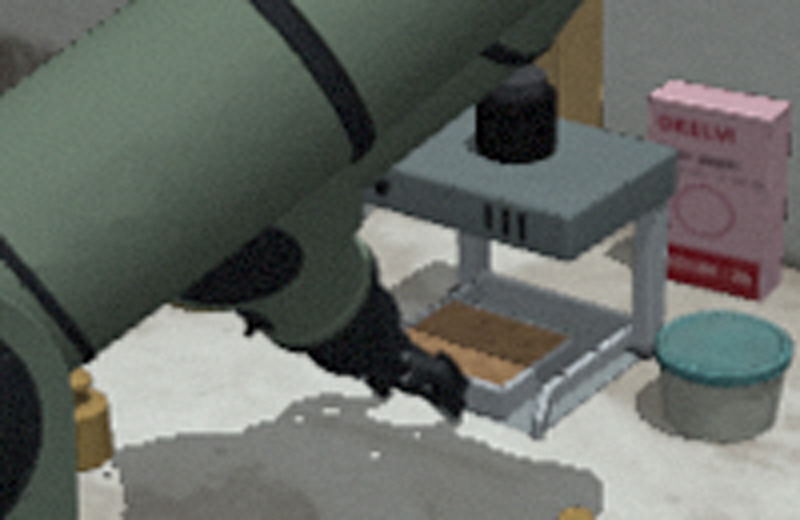

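The tray lies flat between the rails and the hand is clear of the hood. From a rough estimate of the arm's links, the forearm stays well short of the hood.

Request:
move_arm(jaw=[75,75,75,75,75], dp=[[-0.0078,0,0.0063],[-0.0078,0,0.0063],[-0.0078,0,0.0063],[-0.0082,0,0.0059],[-0.0082,0,0.0059]], rotation=[[0,0,0],[0,0,0],[0,0,0],[0,0,0],[0,0,0]])

```text
clock: 22.7
position: [0.6079, 0.0981, 0.0087]
tool_rot: [3.136, 0.687, -3.134]
force: [-2.3, 0.6, -1.4]
grip_width: 0.0603
```

```bash
python3 -c "
from h import *
plan((.63,.098,.009),40)"
```

```text
pos [0.6079 0.0981 0.0087] z-axis [ 0.634  0.01  -0.773] force [-2.3  0.6 -1.4] q [ 0.38  1.07 -0.99  2.24  2.27  1.07 -0.58]
dp [-0.0216 -0.0004  0.0172] dp after turn [-0.0214 -0.0003  0.0174] rot [ 0.0016 -0.0037 -0.0002]
```

Request:
move_arm(jaw=[75,75,75], dp=[[-0.005,0,0.0039],[-0.005,0,0.0039],[-0.005,0,0.0039]], rotation=[[0,0,0],[0,0,0],[0,0,0]])

```text
clock: 23.08
position: [0.6229, 0.0983, 0.0091]
tool_rot: [3.136, 0.687, -3.134]
force: [-3.0, -0.2, -1.7]
grip_width: 0.0603
```

Request:
move_arm(jaw=[75,75], dp=[[-0.004,0,0.0031],[-0.002,0,0.0016]], rotation=[[0,0,0],[0,0,0]])

```text
clock: 23.32
position: [0.629, 0.0984, 0.0093]
tool_rot: [3.136, 0.687, -3.134]
force: [-2.8, -0.1, -1.2]
grip_width: 0.0606
```

Request:
move_arm(jaw=[75,75], dp=[[-0.003,0,0.0024],[-0.002,0,0.0016]], rotation=[[0,0,0],[0,0,0]])

```text
clock: 23.58
position: [0.634, 0.0985, 0.0094]
tool_rot: [3.136, 0.687, -3.134]
force: [-3.4, -0.1, -2.1]
grip_width: 0.0601
```

Request:
move_arm(jaw=[75,75], dp=[[-0.002,0,0.0016],[-0.001,0,0.0008]], rotation=[[0,0,0],[0,0,0]])

```text
clock: 23.82
position: [0.6353, 0.0989, 0.009]
tool_rot: [3.136, 0.684, -3.133]
force: [-27.8, -2.2, 15.5]
grip_width: 0.0604
```

The force jumped from 3 to 28 N at TCP x 0.635, where the home edge is expected, so the tray is against the stop. I retreat straight back and check.

Request:
move_arm(jaw=[75,75,75,75,75,75,75,75], dp=[[0.004,0,-0.0032],[0.0155,0,-0.0126],[0.031,0,-0.025],[0.031,0,-0.025],[0.02,0,-0.03],[0,0,-0.04],[0,0,0],[0,0,0]], rotation=[[0,0,0],[0,0,0],[0,0,0],[0,0,0],[0,0,0],[0,0.05,0],[0,0.05,0],[0,0,0]])

```text
clock: 24.82
position: [0.5093, 0.0947, 0.0408]
tool_rot: [-3.139, 0.396, -3.132]
force: [0.5, 0.3, 0.1]
grip_width: 0.0604
```

```bash
python3 -c "
from h import *
import pickle
from workcell import grab_frame
c=calibration('wrist'); w=grab_frame('wrist');pickle.dump(c,open('w8.pkl','wb'))
cv2.imwrite('pics/w8.png',w);s=grab_frame('scene');t=grab_frame('top');cv2.imwrite('pics/s8.png',s);cv2.imwrite('pics/t8.png',t)
a=w[:300]; b=np.hstack([cv2.resize(s[120:270,180:380],(400,300)),cv2.resize(t[100:250,190:390],(400,300))])
cv2.imwrite('pics/c8.png',np.vstack([cv2.copyMakeBorder(w[100:400],0,0,80,80,0),b]))
plan((.5,.098,.1),20)"
```

```text
pos [0.5063 0.0948 0.0385] z-axis [ 0.384  0.001 -0.923] force [-0.4  0.2 -0.8] q [ 0.4   0.86 -1.06  2.29  1.76  0.85 -0.34]
dp [-0.0223  0.0039 -0.0741] dp after turn [-0.0189  0.0041 -0.075 ] rot [-0.0006  0.0143  0.0015]
```

View pics/c8.png

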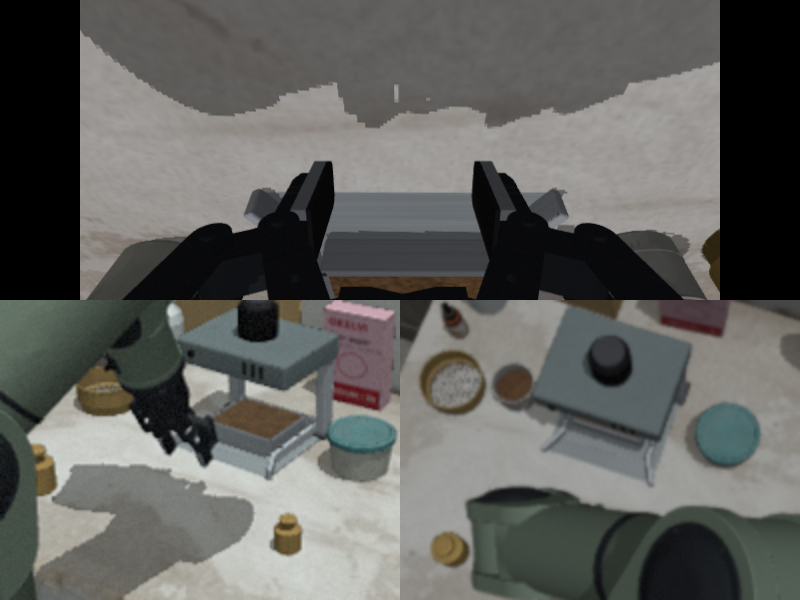

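The tray is under the hood between the rails, the weight stands upright on the bench, and tin, tub and sieve look unmoved. I measure the near edge from pixel profiles.

```bash
python3 -c "
from h import *
import pickle
c=pickle.load(open('w8.pkl','rb')); w=cv2.imread('pics/w8.png')
for x in (.628,.633,.638,.643): print(x,np.round(proj('',[[x,.098,.029],[x,.098,.003]],c),1).tolist())
for x in (265,300,330,365): print(x,[tuple(int(v) for v in w[r,x-4:x+5].mean(0)) for r in range(322,388,3)])
print([round(float(v),4) for v in ray('',[(320,331)],.003,c)[0]])
"
```

```text
0.628 [[324.8, 365.1], [324.8, 330.1]]
0.633 [[324.7, 368.4], [324.7, 333.6]]
0.638 [[324.6, 371.5], [324.6, 336.9]]
0.643 [[324.6, 374.6], [324.5, 340.2]]
265 [(113, 110, 105), (116, 112, 107), (112, 109, 104), (101, 98, 94), (69, 67, 64), (70, 69, 66), (61, 58, 57), (64, 60, 59), (64, 61, 60), (65, 62, 60), (63, 60, 59), (64, 61, 60), (65, 61, 61), (64, 61, 60), (65, 62, 60), (65, 61, 60), (68, 64, 63), (86, 81, 80), (64, 66, 72), (29, 45, 63), (28, 44, 61), (32, 50, 70)]
300 [(115, 112, 107), (117, 114, 109), (113, 110, 105), (97, 95, 91), (70, 68, 65), (71, 69, 66), (62, 58, 57), (63, 61, 59), (66, 62, 61), (66, 63, 62), (64, 61, 59), (65, 62, 61), (66, 63, 61), (65, 62, 61), (66, 63, 62), (66, 62, 61), (68, 65, 63), (87, 83, 81), (66, 67, 71), (34, 53, 73), (35, 55, 76), (32, 50, 69)]
330 [(117, 114, 109), (118, 114, 110), (114, 111, 106), (105, 102, 97), (70, 69, 65), (71, 69, 66), (61, 59, 57), (64, 62, 60), (66, 63, 61), (67, 63, 62), (64, 61, 60), (65, 62, 61), (67, 63, 62), (66, 63, 62), (66, 63, 62), (67, 63, 62), (69, 65, 64), (88, 84, 82), (68, 69, 74), (31, 49, 69), (32, 50, 70), (31, 49, 69)]
365 [(120, 116, 111), (117, 114, 109), (115, 112, 107), (99, 96, 92), (71, 69, 66), (71, 69, 65), (61, 58, 57), (65, 62, 61), (66, 63, 62), (67, 64, 62), (64, 61, 60), (65, 62, 61), (67, 64, 63), (67, 64, 63), (66, 62, 61), (66, 63, 62), (69, 66, 64), (88, 84, 82), (72, 71, 74), (32, 51, 71), (32, 51, 70), (32, 51, 70)]
[0.6293, 0.0944, 0.003]
```

```bash
python3 -c "
from workcell import workorder
print(workorder.job_done())"
```

```text
the job is handed in; nothing more can be done
None
```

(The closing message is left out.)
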